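# Seat a polishing-wheel hub on its keyed spindle

### The arm

A 6-joint arm with a two-finger parallel gripper is mounted at the origin on the work surface. World frame = base frame: x ahead of the robot, y to its left, z up, the work surface at z = 0. Lengths are in m, angles in rad, forces in N, time in s.
With the tool pointing down it reaches from about 0.425 to 0.95 m from the base axis. Payload 3.5 kg.
Tool frame: the origin (TCP) lies midway between the tips of the shut fingers; the grasp point (between the pads) lies 19 mm behind it (ctrl.pinch_z is the distance from the TCP to the grasp point, in m); z points along the fingers, y is the line along which they close (so a half turn about z gives the same grasp; the last joint's range is limited). The gripper opens to 85 mm and grips with 20 to 120 N. Pads are 22 mm wide; open, the fingers measure 114 mm over their backs; the gripper's body (76 mm by 85 mm) begins 54 mm behind the grasp point. The pads swing forward as they close: fully open they stand 13 mm farther back than shut.
Start: joints at [0.967, 0.286, 1.577, -0, 1.279, -0.15], TCP at [0.296, 0.607, 0.231] pointing down, gripper open.
Joint ranges: [-2.77, 2.77], [-0.9, 2.22], [0.21, 2.48], [-1.53, 4.67], [0.24, 2.81], [-2.84, 2.84]. Speed limits (rad/s): [2.79, 2.79, 3.14, 3.14, 3.14, 3.14].

### API

Orientations are given as a unit quaternion [x, y, z, w].
In Python, from plant import get_state, viewer, sign_off, ctrl gives the robot as it stands. The module is installed in compiled form; this text tells all that it offers.
- The arm moves only by the shell command python3 -m handwheel 'ROWS' [FORCE]. ROWS is JSON, a list that holds one entry, the list of rows, each a list of 5 numbers: the finger opening in m, from 0 to 0.0854, then the shift along the tool's x, y, z in m, then the turn about the tool's z in degrees. In form: [[[claw, x, y, z, spin], ...]]. A call has 1 to 12 rows; each row shifts and turns the commanded pose from where the row before left it, along the tool's axes as they then stand; what a row does not reach is not made up. A row lasts 1/12 s, in which the tool goes at most 41.7 mm and 7.16 degrees, less where a joint would pass 70% of its speed; a pose out of reach is approached as far as the arm can. A call is refused whole if a number of a shift passes 0.0417 or a number of a turn 7.16, either way. A call with a gripper value outside its range is refused whole. The fingers move at their own pace and stop on an object; FORCE is the grip in N (left out, the last holds). Time passes only in rows, so rows that do not move let the fingers close. It gives the time, the measured TCP pose, the force, the opening and the grip force at its end, in the units of the state.
- get_state(): the state, without advancing time (a new reading comes with each control period).
- viewer.read_camera(name): name is "scene" or "top"; returns the picture (420x560x3 uint8, blue, green, red); there is no depth.
- viewer.camera_params(name): a dict with "fov_y" (degrees; the focal length in pixels is half the picture's height over the tangent of half this angle, whatever the lens; pixels are square), "cx", "cy" (the principal point, pixels), "xyz" and "attitude" of the camera in the world. Camera axes: x right, y up, looking along -z (the intrinsics and any distortion apply to the point x, -y, -z); pixel columns grow to the right and rows downward; lengths in m; the calibration is good to about 2 mm. A picture is of the moment at which its call begins. camera_params takes no time and is no camera call.
- sign_off(): hands the job in; it is judged then, once.
Trained networks look in the newest picture that a camera, given by its name, has taken for a name from the list of things; names that differ only in an ending like _2 or _b are one class to them, and where a whole thing is asked for, a point or a joint stands for the part that bears it (a point fixed in the world has none). Each returns a list of dicts, best first, with "confidence" (0 to 1); they miss things now and then, are a little off and sometimes report something else, mostly with a low value. They report only what shows in the picture. A call takes as long as a camera call. They do not tell look-alikes from the thing itself.
- viewer.look_for(camera, name): "extent" ([left, top, width, height] as shares, 0 to 1, of the picture: columns of its width, rows of its height, round what is visible of it).
- viewer.outline_of(camera, name): "mask" (420x560 bool, what is visible of it) and "extent" ([left, top, width, height] as shares, 0 to 1, of the picture: columns of its width, rows of its height, round what is visible of it).
- viewer.pinpoint(camera, name): "xy" ([column, row] as shares, 0 to 1, of the picture: columns of its width, rows of its height: a listed point, or the origin of a listed thing).
The state is a dict: "time": time; "qpos": joint angles; "dq": joint speeds; "joint_efforts": joint torques, N m; "eef_pos": TCP position; "tcp_rot": TCP orientation; "contact_force": force on the tool from outside, world axes, zero at the start; "wrist_torque": the same for the moment, N m; "opening": opening from 0.0 (shut) to 1.0 (fully open); "finger_force": force on a finger pad.
Only numpy, scipy, OpenCV 4.12 (cv2) and the standard library are available. Lean on these libraries where they do the work, as an engineer would, in place of code of your own. Each camera call takes 0.05 s, during which the arm holds its last target. There are 200 camera calls.

### The job

Two upright spindles stand on the bench, each with a wheel hub slipped over its shaft; one hub is already home, the other is standing proud on top of its drive key. Turn the proud hub until its keyway drops over the key, so that it sits fully home and level on its spindle, and let go. Leave the hub that is already home as it is.

Things in the scene. Friction and masses are not known exactly. Their poses are not given: they have to be found in the camera images.
- hub: The proud hub: aluminium, loose, 0.26-0.42 kg, 66 mm tall. Drum 80 mm dia, 20 mm high, carries a round boss (48 mm dia, 20 to 66 mm above underside): grip there. 30 mm bore, 1 mm play. Keyway: slot 25 mm wide through the drum, bore to rim, a notch from above. Origin: axis at underside; z up, x out along keyway. Starts on the shaft, resting on the key; turn it 0.6-1.25 rad clockwise from above.
- spindle: Spindle under the proud hub, fixed: green housing on a 130 mm square foot, dark steel drive plate (112 mm dia) on top. Shaft 28 mm dia rises 74 mm from the plate. On the plate lies one bright steel key, a radial bar square to a side of the foot, 10 mm wide, 14 mm high, from the shaft to 55 mm from the axis; its end shows beyond the drum. Origin: axis at bench height; z up, x out along the key.
- spindle_seat (a point): The hub's seat: on the shaft axis at the drive plate's upper face, 85 mm above the bench; axes as spindle. Home means the hub's origin is here. At first the hub's underside is 14 mm higher, on the key; within about 8 degrees of the key it drops by its own weight when let go. Home, the shaft stands 8 mm out of the boss; proud, its end is 6 mm inside the bore.
- other_hub: The hub to leave alone: same make, size, origin and axes as hub, on a second like spindle, already home over its key; its top is 14 mm lower than the proud hub's and the shaft end stands out of its boss.
Mind the look-alikes: they are no part of the job. Leave any blue, purple or red look-alike of the hub alone.

How it is judged:
At the end, for the whole second after the job is handed in: The hub is at rest and let go on its spindle with the key in its keyway: its underside less than 5 mm above the seat, its axis within 10 mm of the shaft's, upright within 0.1 rad, its keyway within 0.35 rad of the key; the other hub is within 12 mm of where it started (z of hub in the frame of spindle_seat below 0.005 m and horizontal distance between hub and spindle_seat below 0.01 m and angle between hub's own z axis and vertical below 0.1 rad and angle between the x axis of hub and the x axis of spindle, either way round below 0.35 rad and linear speed of hub below 0.02 m/s and distance of other_hub from where it was at the start of the episode below 0.012 m); the robot touches nothing.
It fails at once if the hub that is already home is moved by more than 12 mm (distance of other_hub from where it was at the start of the episode above 0.012 m).
It also fails if it takes over 32 s, if anything falls off the work surface, if the arm or the gripper's body presses on something with over 40 N, if the wrist force passes 120 N, or if a joint passes its speed limit or range.

## Working session

There is one attempt and no reset: what is moved stays moved. The work goes in short steps, Python scripts to look and compute and a shell command to move; the robot and the scene stay as the last step left them, time stands still between calls to the robot, and variables do not carry over. Pictures are saved under pics/ and viewed, at most 10 in all, crops included, and the job is handed in when it is done.

```bash
mkdir -p pics
python3 - <<'E'
from plant import get_state, viewer, ctrl
import cv2,numpy as np
s=get_state(); print(s['eef_pos'],s['tcp_rot'],s['opening'],ctrl.pinch_z)
ims=[]
for c in('scene','top'):
    im=viewer.read_camera(c); cv2.imwrite(f'pics/{c}0.png',im)
    p=viewer.camera_params(c); print(c,p)
    for n in('hub','spindle'):
        for d in viewer.look_for(c,n): print(n,d['confidence'],np.round(np.array(d['extent'])*[560,420,560,420]))
        for d in viewer.pinpoint(c,n): print(' pt',d['confidence'],np.round(np.array(d['xy'])*[560,420],1))
    for d in viewer.pinpoint(c,'spindle_seat'): print(' seat',d['confidence'],np.round(np.array(d['xy'])*[560,420],1))
E
```

```text
[0.29552221 0.60614537 0.2299166 ] [ 2.24961548e-01  9.74366909e-01 -1.11367391e-03 -4.33880748e-04] 0.9985723964724353 0.0187
scene {'fov_y': 46.84326428103931, 'cx': 275.92717498616554, 'cy': 211.85329428635583, 'xyz': array([1.13829301, 0.40561843, 0.64273149]), 'attitude': array([0.19426604, 0.38153894, 0.80699991, 0.40674304])}
hub 0.88 [107. 213.  44.  51.]
hub 0.84 [164. 139.  48.  44.]
hub 0.81 [255. 191.  37.  48.]
hub 0.62 [220. 146.  36.  39.]
 pt 0.89 [130.7 247.6]
 pt 0.85 [236.  176.6]
 pt 0.74 [190.7 174.4]
 pt 0.67 [270.1 226. ]
spindle 0.56 [153. 143.  85.  97.]
 pt 0.39 [189.6 181.1]
 seat 0.68 [192.8 177.4]
top {'fov_y': 53.951817731311685, 'cx': 278.6124570414275, 'cy': 210.7872255263146, 'xyz': array([0.53567622, 0.01310909, 0.91707011]), 'attitude': array([-0.02589603,  0.0402031 ,  0.70986561, -0.70271183])}
hub 0.94 [276. 224.  29.  42.]
hub 0.67 [354. 191.  44.  41.]
hub 0.62 [353. 267.  41.  40.]
hub 0.55 [355. 135.  36.  34.]
 pt 0.82 [369.6 284. ]
 pt 0.81 [370.1 156.8]
 pt 0.77 [374.3 211.8]
 pt 0.62 [292.2 244.4]
spindle 0.68 [330. 185.  70.  63.]
 pt 0.83 [361.7 215.3]
```

View pics/scene0.png

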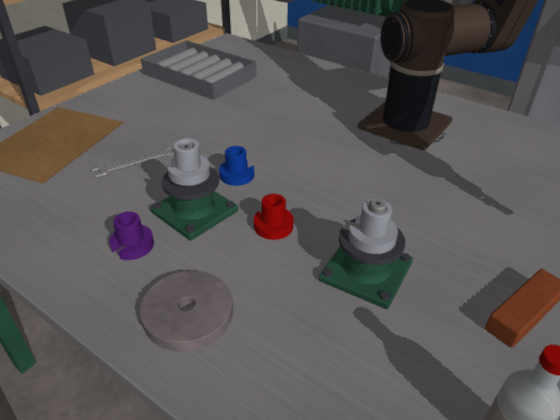

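View pics/top0.png

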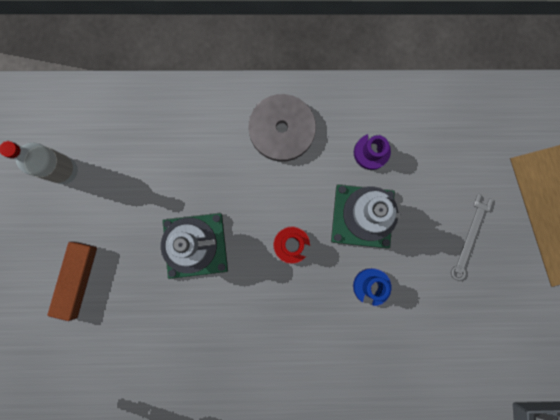

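The scene view shows two spindles, at about (190,180) and (372,240). The top view shows them at (368,213) and (188,245). The purple, red and blue hubs are look-alikes. I'll zoom in to see which one is proud.

Run:
```python
import cv2,numpy as np
a=cv2.imread('pics/scene0.png');b=cv2.imread('pics/top0.png')
def cr(i,x,y): 
    c=cv2.resize(i[y-50:y+50,x-65:x+65],(400,300),interpolation=cv2.INTER_CUBIC); return (255*(c/255.)**.6).astype('uint8')
cv2.imwrite('pics/z.png',np.vstack([np.hstack([cr(a,195,180),cr(a,370,245)]),np.hstack([cr(b,368,213),cr(b,193,245)])]))
```

```text
(no output)
```

View pics/z.png

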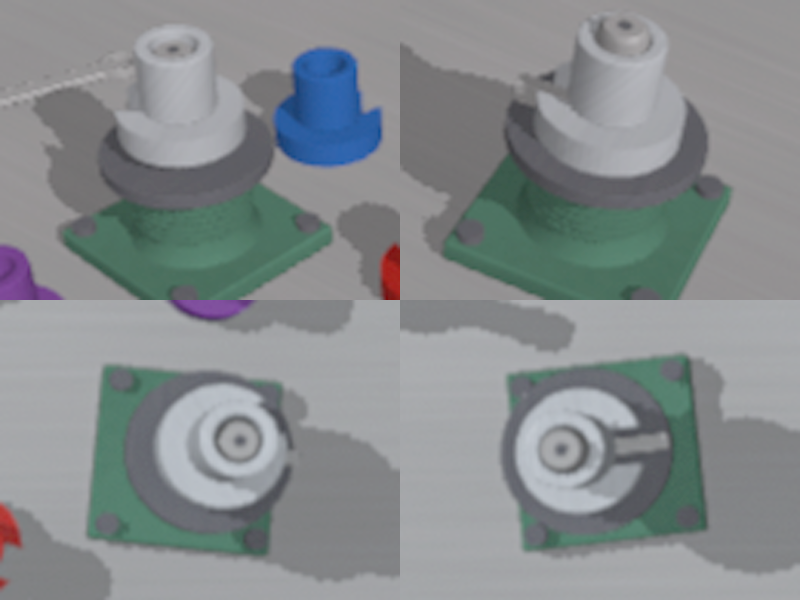

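```bash
cat > h.py <<'E'
import numpy as np
from scipy.spatial.transform import Rotation as R
from plant import viewer
def cam(c):
    p=viewer.camera_params(c); return p,210/np.tan(np.radians(p['fov_y']/2)),R.from_quat(p['attitude'])
def ray(c,u,v,z):
    p,f,r=cam(c); d=r.apply([(u-p['cx'])/f,-(v-p['cy'])/f,-1]); return p['xyz']+d*(z-p['xyz'][2])/d[2]
def proj(c,P):
    p,f,r=cam(c); q=r.inv().apply(np.atleast_2d(P)-p['xyz']); return np.c_[p['cx']-f*q[:,0]/q[:,2],p['cy']+f*q[:,1]/q[:,2]]
E
python3 - <<'E'
from h import *
import cv2
top=lambda x,y:(303+x*.325,163+(y-300)/3)
sc=lambda x,y:(130+x*.325,130+y/3)
print('bossT',ray('top',*top(238,440),.165),'bossS',ray('scene',*sc(173,42),.165))
print('plateT',ray('top',*top(209,451),.085),'plateS',ray('scene',*sc(187,152),.085))
print('bolts',*[ray('top',*top(*q),.008)for q in((123,380),(107,524),(255,540))])
print('keyend',ray('top',*top(293,455),.099))
print('other',ray('top',303-175+562*.325-.0,195+(450-300)/3,.159))
ax=(ray('top',*top(238,440),.165)+ray('scene',*sc(173,42),.165))/2; ax[2]=0; print(ax)
# notch edge candidate points on drum top
for q in((262,393),(272,400),(290,430)):
    w=ray('top',*top(*q),.119)-ax; print(q,w,np.degrees(np.arctan2(w[1],w[0])),np.hypot(w[0],w[1]))
im=cv2.imread('pics/top0.png');K=8;x0,y0=330,175
c=cv2.resize(im[y0:y0+75,x0:x0+75],None,fx=K,fy=K,interpolation=cv2.INTER_CUBIC);c=(255*(c/255.)**.7).astype('uint8')
def dr(img,P,col): cv2.polylines(img,[np.int32((proj('top',P)-[x0,y0]+.5)*K)],False,col,1)
t=np.linspace(0,2*np.pi,60);C=lambda r,z:ax+np.c_[r*np.cos(t),r*np.sin(t),0*t+z]
for r,z in((.024,.165),(.056,.085),(.04,.119)): dr(c,C(r,z),(0,0,255))
cv2.imwrite('pics/ov.png',c)
E
```

```text
bossT [ 0.60649082 -0.18983782  0.165     ] bossS [ 0.60642966 -0.19383101  0.165     ]
plateT [ 0.60670958 -0.19190303  0.085     ] plateS [ 0.6109308  -0.18962201  0.085     ]
bolts [ 0.66685883 -0.14992684  0.008     ] [ 0.56009045 -0.1356711   0.008     ] [ 0.54721542 -0.24193801  0.008     ]
keyend [ 0.60232419 -0.2432653   0.099     ]
other [ 0.54313218 -0.06072343  0.159     ]
[ 0.60646024 -0.19183441  0.        ]
(262, 393) [ 0.03507916 -0.02684673  0.119     ] -37.427496689508146 0.04417345488428007
(272, 400) [ 0.03041486 -0.03308657  0.119     ] -47.40919720242182 0.044942022499235755
(290, 430) [ 0.01060783 -0.04387123  0.119     ] -76.40708466952776 0.045135470302285235
```

View pics/ov.png

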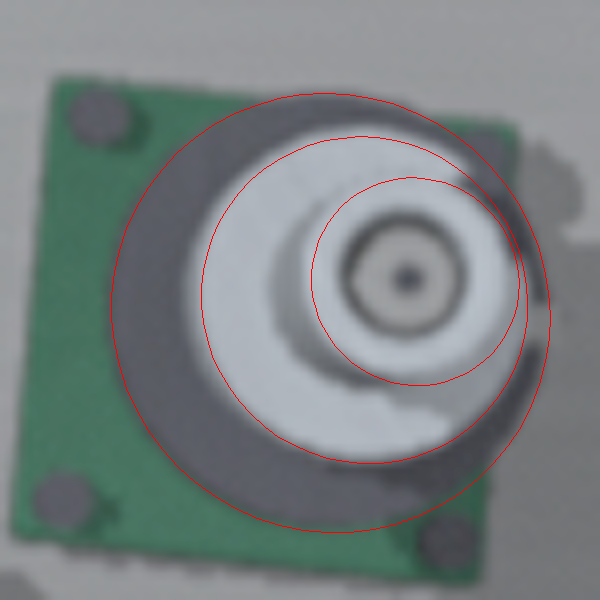

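The right-hand hub in the top view (380,210) is the proud one. Its axis is about (0.6075, -0.1895), its keyway points to about -60° and the key to about -97°, so it needs roughly 36° clockwise. Moving above it.

```bash
python3 -m handwheel '[[[0.085,-0.03,-0.0275,0,0],[0.085,-0.03,-0.0275,0,0],[0.085,-0.03,-0.0275,0,0],[0.085,-0.03,-0.0275,0,0],[0.085,-0.03,-0.0275,0,0],[0.085,-0.03,-0.0275,0,0],[0.085,-0.03,-0.0275,0,0],[0.085,-0.03,-0.0275,0,0],[0.085,-0.03,-0.0275,0,0],[0.085,-0.03,-0.0275,0,0],[0.085,-0.03,-0.0275,0,0]]]' 30
python3 -m handwheel '[[[0.085,-0.03,-0.0275,0,0],[0.085,-0.03,-0.0275,0,0],[0.085,-0.03,-0.0275,0,0],[0.085,-0.03,-0.0275,0,0],[0.085,-0.03,-0.0275,0,0],[0.085,-0.03,-0.0275,0,0],[0.085,-0.03,-0.0275,0,0],[0.085,-0.03,-0.0275,0,0],[0.085,-0.03,-0.0275,0,0],[0.085,-0.03,-0.0275,0,0],[0.085,0,0,0,0],[0.085,0,0,0,0]]]'
python3 - <<'E'
from plant import get_state,viewer
from h import *
import cv2
s=get_state();r=R.from_quat(s['tcp_rot']);print(s['qpos'],r.inv().apply(np.array([.6075,-.1895,.13])-s['eef_pos']),r.as_matrix()[:,1])
im=viewer.read_camera('scene');c=cv2.resize(im[90:250,90:303],(800,600),interpolation=cv2.INTER_CUBIC)
cv2.imwrite('pics/s1.png',(255*(c/255.)**.7).astype('uint8'))
E
```

```text
time: 1.52
eef_pos: [0.4602, 0.1883, 0.2318]
tcp_rot: [0.225, 0.974, 0.0, 0.001]
contact_force: [0.1, 0.6, 0.2]
opening: 0.994
finger_force: 0.0
time: 2.52
eef_pos: [0.609, -0.1906, 0.2308]
tcp_rot: [0.227, 0.974, 0.0, -0.0]
contact_force: [-0.9, 0.3, -0.6]
opening: 0.992
finger_force: 0.0
[-4.62119638e-01  2.07453184e-01  1.67238874e+00  1.65437587e-04
  1.26262829e+00 -1.57595283e+00] [0.0017804  0.00028236 0.10075353] [4.41270028e-01 8.97374357e-01 1.62122887e-04]
```

View pics/s1.png

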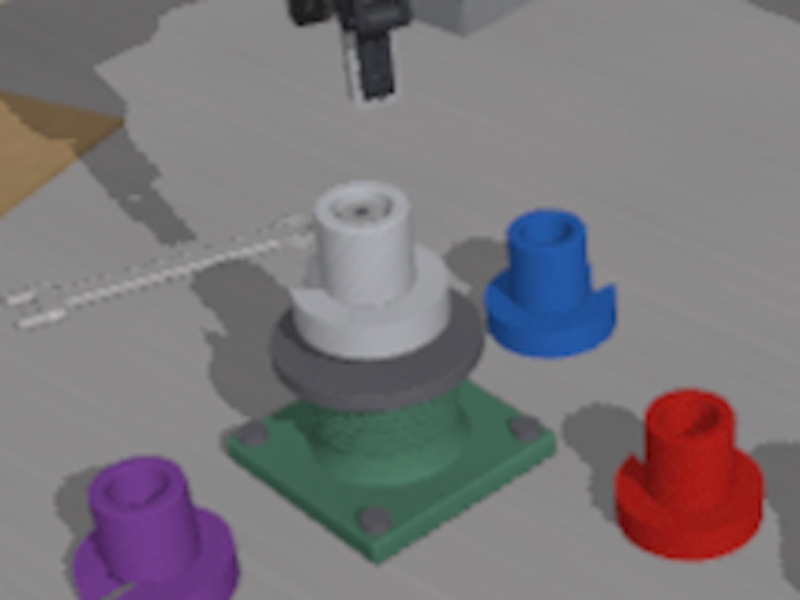

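The gripper is centred above the boss, whose top is at (362,200) in the crop. The near edge of the keyway shows at about (295,292). Descending and gripping.

```bash
python3 -c "
from h import *
w=ray('scene',90+294*.2663,90+290*.2667,.119)-[.6075,-.1895,0];print(w,np.degrees(np.arctan2(w[1],w[0])))"
python3 -m handwheel '[[[0.085,0.002,0,0.02,0],[0.085,0,0,0.02,0],[0.085,0,0,0.02,0],[0.085,0,0,0.02,0],[0.085,0,0,0.02,0],[0.085,0,0,0,0],[0.085,0,0,0,0]]]' 30
python3 -m handwheel '[[[0.03,0,0,0,0],[0.03,0,0,0,0],[0.03,0,0,0,0],[0.03,0,0,0,0],[0.03,0,0,0,0],[0.03,0,0,0,0],[0.03,0,0,0,0],[0.03,0,0,0,0]]]' 30
```

```text
[ 0.02961866 -0.02918284  0.119     ] -44.57534739203715
time: 3.15
eef_pos: [0.6062, -0.1857, 0.1305]
tcp_rot: [0.224, 0.975, 0.0, -0.001]
contact_force: [-0.5, -0.6, 1.1]
opening: 0.997
finger_force: 0.0
time: 3.82
eef_pos: [0.607, -0.1915, 0.1352]
tcp_rot: [0.225, 0.974, -0.004, 0.001]
contact_force: [-6.0, -6.0, 6.4]
opening: 0.555
finger_force: 30.9
```

```bash
python3 -m handwheel '[[[0.03,0,0,0,5],[0.03,0,0,0,5],[0.03,0,0,0,5],[0.03,0,0,0,5],[0.03,0,0,0,5],[0.03,0,0,0,5],[0.03,0,0,0,5],[0.03,0,0,0,0],[0.03,0,0,0,0]]]' 30
python3 -m handwheel '[[[0.085,0,0,0,0],[0.085,0,0,0,0],[0.085,0,0,0,0],[0.085,0,0,0,0],[0.085,0,0,0,0],[0.085,0,0,0,0]]]' 30
python3 -m handwheel '[[[0.085,0,0,-0.025,0],[0.085,0,0,-0.025,0],[0.085,0,0,-0.025,0],[0.085,0,0,-0.025,0],[0.085,0,0,0,0],[0.085,0,0,0,0]]]' 30
python3 - <<'E'
from plant import viewer
import cv2
im=viewer.read_camera('scene');c=cv2.resize(im[90:250,90:303],(800,600),interpolation=cv2.INTER_CUBIC)
cv2.imwrite('pics/s2.png',(255*(c/255.)**.7).astype('uint8'))
E
```

```text
time: 4.57
eef_pos: [0.6075, -0.1906, 0.1328]
tcp_rot: [0.508, 0.862, -0.002, 0.002]
contact_force: [-1.1, -6.6, -1.3]
opening: 0.561
finger_force: 31.4
time: 5.07
eef_pos: [0.6072, -0.1874, 0.1314]
tcp_rot: [0.507, 0.862, 0.0, 0.0]
contact_force: [-0.4, 0.3, -0.1]
opening: 0.996
finger_force: 0.0
time: 5.57
eef_pos: [0.6082, -0.188, 0.2338]
tcp_rot: [0.507, 0.862, 0.0, 0.002]
contact_force: [0.2, 0.5, -0.0]
opening: 0.998
finger_force: 0.0
```

View pics/s2.png

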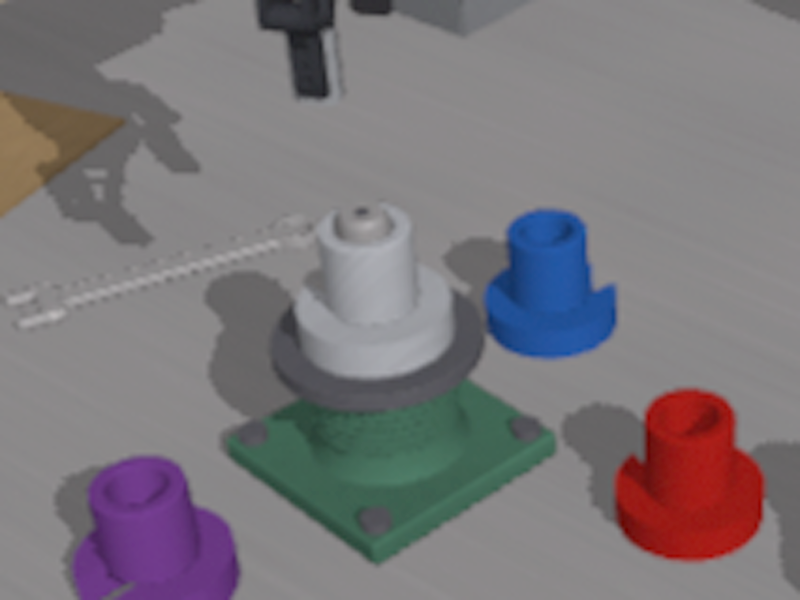

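The shaft now stands out of the boss at (362,218). The boss top has dropped by about 25 crop pixels, which matches the 14 mm, and the hub looks level. The gripper is clear, so I'm handing in.

```bash
python3 -c "
from plant import sign_off
print(sign_off())"
```

```text
the job is handed in; nothing more can be done
None
```

I turned the proud hub about 35° clockwise and let go. The last picture shows it dropped over its key and level, the other hub was not touched, and the job is handed in (no verdict was returned).

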